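Mesh the burr carrier with the grinder drive and hold it home

ROBOT

A 7-joint arm with a two-finger parallel gripper is mounted at the origin on a cart in front of the work surface, level with it; the furniture and walls round the work are solid. World frame = base frame: x ahead of the robot, y to its left, z up, the work surface at z = 0. Lengths are in m, angles in degrees, forces in N, time in s.
With the tool pointing down it reaches from about 0.4 to 0.875 m from the base axis. Payload 4.4 kg.
Tool frame: the origin (TCP) lies between the finger pads; the fingertips stand 8 mm ahead of it and the grasp point (between the pads) lies 11 mm behind it (nose_length is the z of the fingertips in the tool frame, in m); z points along the fingers, y is the line along which they close (so a half turn about z gives the same grasp; the last joint's range is limited). The gripper opens to 85 mm and grips with 20 to 120 N. Pads are 22 mm wide; open, the fingers measure 114 mm over their backs; the gripper's body (76 mm by 85 mm) begins 54 mm behind the grasp point. The pads swing forward as they close: fully open they stand 13 mm farther back than shut.
Start: joints at [64.641, 36.005, 2.206, 86.941, -1.547, 57.084, -1.146], TCP at [0.239, -0.604, 0.239] pointing down, gripper open.
Joint ranges: [-175.42, 175.42], [-21.48, 121.26], [-71.46, 75.88], [10.55, 141.38], [-63.04, 243.04], [13.31, 113.54], [-168.57, 168.57]. Speed limits (degrees/s): [147.25, 147.25, 180, 180, 180, 180, 180].

INTERFACE

Orientations are given as [roll, pitch, yaw] about the fixed x, y, z axes, in that order (R = Rz(yaw) Ry(pitch) Rx(roll)).
In Python, from workcell import read_state, camera, hand_in, boxes_of, place_of, nose_length gives the robot as it stands.
- The arm moves only by the shell command python3 -m inch 'ROWS' [FORCE]. ROWS is text: rows parted by semicolons, each of 7 numbers parted by spaces: the shift along the tool's x, y, z in mm, then the turn, a rotation vector about the tool's x, y, z in degrees, then the closure, from -1 (fully open) to 1 (shut). A call has 1 to 12 rows; each row shifts and turns the commanded pose from where the row before left it, along the tool's axes as they then stand; what a row does not reach is not made up. A row lasts 1/12 s, in which the tool goes at most 41.7 mm and 7.16 degrees, less where a joint would pass 70% of its speed; a pose out of reach is approached as far as the arm can. A call is refused whole if a number of a shift passes 41.7 or a number of a turn 7.16, either way. A call with a gripper value outside its range is refused whole. The fingers move at their own pace and stop on an object; FORCE is the grip in N (left out, the last holds). Time passes only in rows, so rows that do not move let the fingers close. It gives the time, the measured TCP pose, the force, the opening and the grip force at its end, in the units of the state.
- read_state(): the state, without advancing time (a new reading comes with each control period).
- camera(name): name is "side" or "top"; returns a dict with "frame" (480x640x3 uint8, red, green, blue), "range_z" (480x640 float32, m along the optical axis (not along the pixel's ray), 0 where there is no reading), "fx", "fy", "cx", "cy" (pixels), "eye" and "rotation" of the camera in the world. Camera axes: x right, y down, z forward; pixel columns grow to the right and rows downward; lengths in m; the calibration is good to about 2 mm. A picture is of the moment at which its call begins.
- hand_in(): hands the job in; it is judged then, once.
Trained networks look in the newest picture that a camera, given by its name, has taken for a name from the list of things; names that differ only in an ending like _2 or _b are one class to them, and where a whole thing is asked for, a point or a joint stands for the part that bears it (a point fixed in the world has none). Each returns a list of dicts, best first, with "p" (0 to 1); they miss things now and then, are a little off and sometimes report something else, mostly with a low value. They report only what shows in the picture. A call takes as long as a camera call. They do not tell look-alikes from the thing itself.
- boxes_of(camera, target): "point" ([x, y, z] in m, in world coordinates, good to about 4 mm: the middle of the surface that is visible of it).
- place_of(camera, target): "point" ([x, y, z] in m, in world coordinates, good to about 4 mm: a listed point, or the origin of a listed thing).
The state is a dict: "time_s": time; "joints": joint angles; "qd": joint speeds; "joint_efforts": joint torques, N m; "tcp_pos": TCP position; "ee_rot": TCP orientation; "force": force on the tool from outside, world axes, zero at the start; "wrist_torque": the same for the moment, N m; "width": finger opening in m; "grip_force": force on a finger pad.
Only numpy, scipy, OpenCV 4.12 (cv2) and the standard library are available. Lean on these libraries where they do the work, as an engineer would, in place of code of your own. Each camera call takes 0.05 s, during which the arm holds its last target. There are 200 camera calls.

TASK

The burr carrier of the small white grinder was out for cleaning and stands in the round wooden stand. Lift it out by its orange grip, lower its splined stem into the well of the grinder, turn it under light pressure until you feel the splines drop into the drive (do not ram it), then push it fully home against the spring until its steel flange sits flush on the grinder's rim. Finish still gripping it and pressing it down, as the spring would lift it again, and leave the dosing cup, milk pitcher, tamper and dark blue cup where they stand.

Things in the scene. Friction and masses are not known exactly. Their poses are not given: they have to be found in the camera images.
- burr: Burr carrier, loose, about 0.18 kg (varies), standing upright in the wooden stand. Origin: centre of the underside of its round steel flange (76 mm across, 8 mm thick, upward from the origin); z up along the stem. Below the flange a toothed cone 44 mm wide reaches down 20 mm, then the splines, then the pilot pin, 48 mm in all: raise it 50 mm to leave the stand.
- grip (a point): Middle of the carrier's orange grip bar with two black stripes, 26 mm above the carrier's origin. The bar is 46 mm long along the carrier's x, 16 mm thick along its y, and runs from the flange's top (8 mm) to 44 mm above the origin. Grip it across the 16 mm.
- splines (a point): Point on the stem 36 mm below the carrier's origin: lower end of its four splines, a cross 16 mm tall, each arm 7 mm wide, tips 15 mm from the axis, along the carrier's x and y. Below it a round pilot pin, 12.6 mm thick, goes 12 mm farther down; its end is tapered.
- stand: Round wooden cleaning stand, fixed, 88 mm across, 60 mm high, with a 54 mm bore. Origin: centre of its underside. The carrier's flange rests on its top, coaxial.
- grinder_base: Small white round grinder, hopper off, fixed, up to 120 mm across, 90 mm high, axis vertical. Origin: centre of its underside. An open well about 60 mm wide goes down from the top, with a brass drive in it.
- drive_top (a point): Centre of the drive's top face, 68 mm above the counter. Four blocks leave a cross-shaped gap, slots 10 mm wide: the splines fit every 90 degrees, within about 0.1 rad; the pilot pin enters at any angle. The drive's angle is random, not reported, not tied to the housing's yaw, and stiff (0.5 N m). Splines resting on it unmeshed hold the carrier's origin 14 mm above the rim.
- well_rim (a point): Centre of the grinder's top rim, 90 mm above the counter, on the axis of well and drive; the carrier's origin comes here when it is home.
- interlock (a joint): Red spring plunger at the bottom of the well below the drive, m pressed down: 0 free, 0.008 when the carrier's flange lies on the rim. The pilot pin meets it when the flange is 8 mm above the rim; the spring pushes back with 5 N at first and about 10 N at home, more than the carrier's weight.
- cup: Bystander: steel dosing cup, 59 mm across, 57 mm high. Origin: centre of its underside.
- jug: Bystander: steel milk pitcher, 88 x 121 x 95 mm. Origin: centre of its underside.
- the_tamper: Bystander: coffee tamper with a brown handle, 58 mm across, 82 mm high. Origin: centre of its underside.
- blue_cup: Bystander: dark blue espresso cup, 64 x 88 x 50 mm. Origin: centre of its underside.
Mind the look-alikes: they are no part of the job. What is shaped like the stand but purple is not meant.

How it is judged:
By the outcome, as a careful person would: the job done as asked, in the order asked, and still so for the second after the job is handed in, while the arm keeps its last pose, push and grip.
It also fails if it takes over 56 s, if anything falls off the work surface, if the arm or the gripper's body presses on something with over 40 N, if the wrist force passes 120 N, or if a joint passes its speed limit or range.

## Working session

There is one attempt and no reset: what is moved stays moved. The work goes in short steps, Python scripts to look and compute and a shell command to move; the robot and the scene stay as the last step left them, time stands still between calls to the robot, and variables do not carry over. Pictures are saved under pics/ and viewed, at most 10 in all, crops included, and the job is handed in when it is done.

```bash
mkdir -p pics; ls
python3 - <<'E'
from workcell import *
import cv2,numpy as np
s=read_state();print({k:np.round(s[k],3) for k in('time_s','tcp_pos','ee_rot','force','width')},nose_length)
ims=[]
for c in('side','top'):
    d=camera(c);ims.append(d['frame']);print(c,np.round(d['eye'],3),np.round(d['rotation'],2).tolist(),d['fx'])
    cv2.imwrite(f'pics/{c}0.png',d['frame'][:,:,::-1])
    for n in('burr','grip','stand','grinder_base','drive_top','well_rim','cup','jug','the_tamper','blue_cup'):
        print(n,[(np.round(r['point'],3).tolist(),round(r['p'],2)) for r in place_of(c,n)][:3])
E
```

```text
pics
{'time_s': np.float64(0.0), 'tcp_pos': array([ 0.239, -0.604,  0.238]), 'ee_rot': array([-1.79893e+02,  2.00000e-03,  2.15890e+01]), 'force': array([ 0.754, -0.771,  1.174]), 'width': np.float64(0.085)} 0.008
side [ 0.391 -0.691  0.593] [-128.31, 0.43, -11.11] 434.0021401145308
burr [([0.492, 0.196, 0.061], 0.92)]
grip [([0.495, 0.196, 0.086], 0.71)]
stand [([0.528, 0.061, -0.001], 0.86)]
grinder_base [([0.463, -0.178, -0.0], 0.69), ([0.492, 0.198, 0.059], 0.23)]
drive_top [([0.467, -0.179, 0.066], 0.76)]
well_rim [([0.465, -0.183, 0.087], 0.83)]
cup [([0.396, 0.038, -0.0], 0.72)]
jug []
the_tamper [([0.388, -0.304, 0.003], 0.86)]
blue_cup [([0.659, 0.249, 0.004], 0.93), ([0.49, 0.2, 0.0], 0.74)]
top [ 0.405 -0.031  1.014] [-173.19, 0.23, -91.02] 513.6515325191299
burr [([0.491, 0.196, 0.06], 0.56)]
grip [([0.66, 0.123, 0.0], 0.72), ([0.49, 0.195, 0.084], 0.57)]
stand [([0.528, 0.06, 0.0], 0.87), ([0.49, 0.196, 0.0], 0.73), ([0.389, -0.312, 0.0], 0.5)]
grinder_base [([0.464, -0.175, 0.002], 0.88)]
drive_top [([0.462, -0.178, 0.069], 0.95)]
well_rim [([0.465, -0.174, 0.093], 0.58)]
cup [([0.395, 0.041, -0.002], 0.89)]
jug [([0.663, 0.124, 0.001], 0.68)]
the_tamper [([0.39, -0.316, 0.002], 0.71)]
blue_cup [([0.661, 0.248, -0.003], 0.76)]
```

View pics/side0.png

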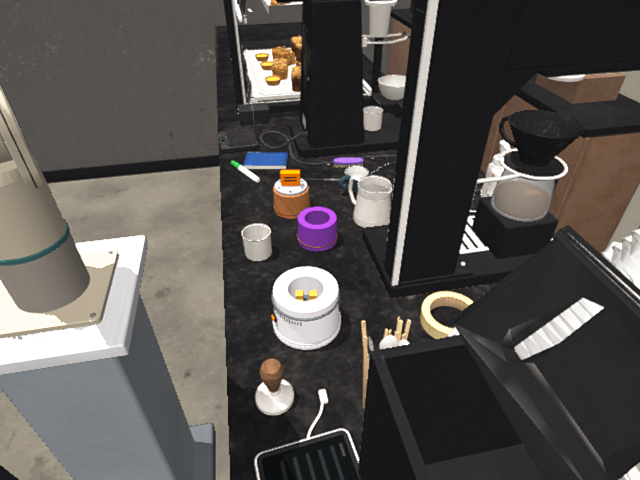

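View pics/top0.png

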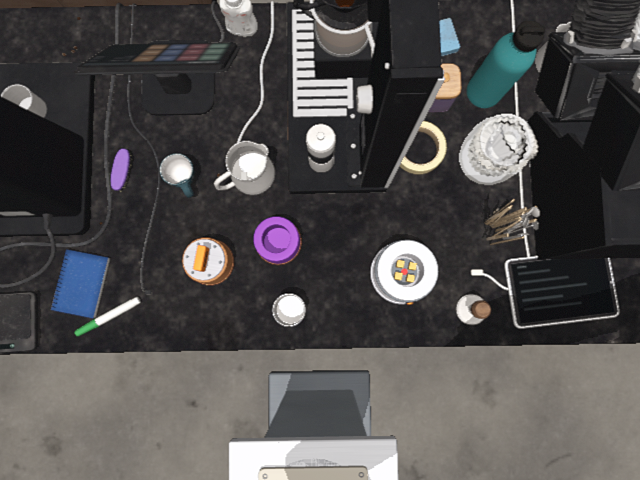

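Carrier in the orange-brown wooden stand: top (202,258), side (291,195). Look-alikes: the purple ring at top (277,240), side (317,228), and the tan tape ring at top (424,148). I choose the wooden stand holding the orange grip, and check it in one crop while measuring the grip and drive angles.

```bash
cat > h.py <<'E'
from workcell import *
import cv2,numpy as np
from scipy.spatial.transform import Rotation as R
def world(d,m):
    v,u=np.nonzero(m&(d['range_z']>0));z=d['range_z'][v,u]
    p=np.c_[(u-d['cx'])/d['fx']*z,(v-d['cy'])/d['fy']*z,z]
    r=np.array(d['rotation']); r=R.from_euler('xyz',r,degrees=True).as_matrix() if r.size==3 else r
    return p@r.T+d['eye']
def hsv(d): return cv2.cvtColor(d['frame'],cv2.COLOR_RGB2HSV)
def rect(p): 
    (c,s,a)=cv2.minAreaRect((p[:,:2]*1000).astype(np.float32)); return np.round(c,1),np.round(s,1),round(a,1)
E
python3 - <<'E'
from h import *
d=camera('top');h=hsv(d)
P=world(d,np.ones((480,640),bool)&True)
full=np.full((480,640,3),np.nan);full[d['range_z']>0]=P
near=lambda x,y,r:np.hypot(full[...,0]-x,full[...,1]-y)<r
m=near(.491,.196,.05)&(full[...,2]>.09); p=full[m];print('grip',len(p),p.mean(0).round(4),np.median(p[:,2]),rect(p))
m=near(.491,.196,.06)&(abs(full[...,2]-.068)<.008);p=full[m];print('flange',cv2.minEnclosingCircle((p[:,:2]*1000).astype(np.float32)),np.median(p[:,2]))
m=near(.463,-.178,.075)&(full[...,2]>.083);p=full[m];print('rim',cv2.minEnclosingCircle((p[:,:2]*1000).astype(np.float32)),np.median(p[:,2]),p[:,2].max())
m=near(.463,-.178,.03)&(h[...,1]>100)&(h[...,0]>15)&(h[...,0]<40)&(full[...,2]>.05);p=full[m];print('drive',len(p),p.mean(0),rect(p))
n,l,st,c=cv2.connectedComponentsWithStats(m.astype(np.uint8),connectivity=4)
for i in range(1,n):
    if st[i,4]>8:print(full[l==i].mean(0).round(4),st[i,4])
a=cv2.resize(d['frame'][225:290,170:240],None,fx=6,fy=6,interpolation=2);b=cv2.resize(d['frame'][240:305,370:440],None,fx=6,fy=6,interpolation=2)
a=cv2.resize(a,(395,400));b=cv2.resize(b,(395,400));cv2.imwrite('pics/c1.png',np.hstack([a,b])[:,:,::-1])
E
```

```text
grip 271 [0.4923 0.193  0.1026] 0.10365405124996585 (array([492.7, 193.9]), array([17.8, 45.9]), 79.7)
flange ((492.8406066894531, 193.93507385253906), 41.83857727050781) 0.06806227281212796
rim ((464.7618713378906, -177.7991485595703), 54.289695739746094) 0.09048911575241703 0.09618383733480707
drive 217 [ 0.46452649 -0.17721699  0.06785439] (array([ 464.8, -177.7]), array([36. , 35.9]), 78.2)
[ 0.4779 -0.1684  0.0675] 54
[ 0.4733 -0.1907  0.0679] 54
[ 0.4558 -0.164   0.0677] 55
[ 0.4513 -0.186   0.0682] 54
```

View pics/c1.png

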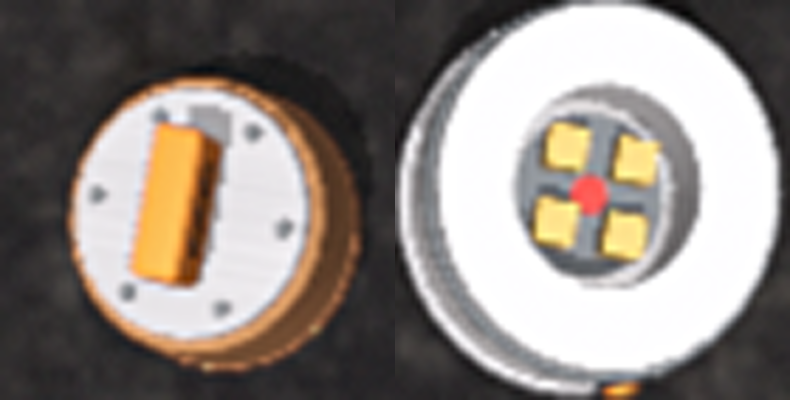

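The crop shows the orange striped bar on a steel flange in the brown wooden stand, with its grip at about (177,205). The drive's four brass blocks are at about (567,147), (637,160), (556,222) and (625,232). The bar's yaw is about -10° and the drive cross about -11.5°. Setting out.

```bash
python3 -m inch '31.6 -25.4 0 0 0 0 -1;31.6 -25.4 0 0 0 0 -1;31.6 -25.4 0 0 0 0 -1;31.6 -25.4 0 0 0 0 -1;31.6 -25.4 0 0 0 0 -1;31.6 -25.4 0 0 0 0 -1;31.6 -25.4 0 0 0 0 -1;31.6 -25.4 0 0 0 0 -1;31.6 -25.4 0 0 0 0 -1;31.6 -25.4 0 0 0 0 -1;31.6 -25.4 0 0 0 0 -1;31.6 -25.4 0 0 0 0 -1'
```

```text
time_s: 2.15
tcp_pos: [0.4805, -0.1797, 0.2397]
ee_rot: [180.0, -0.0, 21.6]
force: [0.4, -0.6, -0.1]
width: 0.0857
grip_force: 0.0
```

```bash
python3 -m inch '12.5 -28.6 0 0 0 0 -1;12.5 -28.6 0 0 0 0 -1;12.5 -28.6 0 0 0 0 -1;12.5 -28.6 0 0 0 0 -1;12.5 -28.6 0 0 0 0 -1;12.5 -28.6 0 0 0 0 -1;12.5 -28.6 0 0 0 0 -1;12.5 -28.6 0 0 0 0 -1;12.5 -28.6 0 0 0 0 -1;12.5 -28.6 0 0 0 0 -1;12.5 -28.6 0 0 0 0 -1;12.5 -28.6 0 0 0 0 -1'
python3 -m inch '0 0 0 0 0 6.4 -1;0 0 0 0 0 6.4 -1;0 0 0 0 0 6.4 -1;0 0 0 0 0 6.4 -1;0 0 0 0 0 6.4 -1;0 0 0 0 0 0 -1'
python3 - <<'E'
from h import *
s=read_state();print(s['joints'])
for c in('side',):
    d=camera(c);print([(x,place_of(c,x)[:1]) for x in('burr','grip')])
    f=d['frame'][80:260,200:400];cv2.imwrite('pics/s1.png',cv2.resize(f,None,fx=3,fy=3)[:,:,::-1])
E
```

```text
time_s: 3.15
tcp_pos: [0.4928, 0.1944, 0.2395]
ee_rot: [180.0, -0.0, 21.6]
force: [1.1, 0.2, -0.0]
width: 0.0851
grip_force: 0.0
time_s: 3.65
tcp_pos: [0.4929, 0.193, 0.2394]
ee_rot: [180.0, -0.0, -10.6]
force: [-0.4, 0.0, 0.6]
width: 0.0854
grip_force: 0.0
[ -29.18805628   26.22045067    6.86347771  106.34209246   -4.06820767
   47.65816553 -120.84334625]
[('burr', [{'point': [0.4907, 0.1983, 0.0592], 'p': 0.63}]), ('grip', [{'point': [0.493, 0.1949, 0.0847], 'p': 0.6}])]
```

View pics/s1.png

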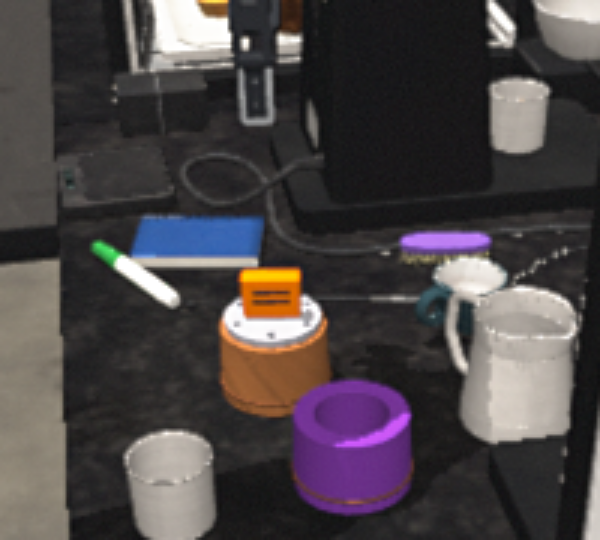

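The finger at crop (257,110) hangs above the orange grip at (270,292), with clear space around it. Descending to TCP z 0.080, then gripping.

```bash
python3 -m inch '0 0 20 0 0 0 -1;0 0 20 0 0 0 -1;0 0 20 0 0 0 -1;0 0 20 0 0 0 -1;0 0 20 0 0 0 -1;0 0 20 0 0 0 -1;0 0 14 0 0 0 -1;0 0 10 0 0 0 -1;0 0 8 0 0 0 -1;0 0 7 0 0 0 -1;0 0 0 0 0 0 -1' 60
python3 -m inch '0 0 0 0 0 0 0.5;0 0 0 0 0 0 1;0 0 0 0 0 0 1;0 0 0 0 0 0 1;0 0 0 0 0 0 1;0 0 0 0 0 0 1;0 0 0 0 0 0 1;0 0 0 0 0 0 1;0 0 0 0 0 0 1' 60
```

```text
time_s: 4.72
tcp_pos: [0.4925, 0.1927, 0.0795]
ee_rot: [180.0, 0.1, -10.4]
force: [0.3, 0.1, -0.5]
width: 0.0857
grip_force: 0.0
time_s: 5.47
tcp_pos: [0.4932, 0.1931, 0.0808]
ee_rot: [-180.0, -0.0, -10.4]
force: [-1.4, 0.2, 5.0]
width: 0.0151
grip_force: 58.7
```

```bash
python3 -m inch '0 0 -3 0 0 0 1;0 0 -7 0 0 0 1;0 0 -10 0 0 0 1;0 0 -15 0 0 0 1;0 0 -15 0 0 0 1;0 0 -20 0 0 0 1;0 0 -20 0 0 0 1;0 0 -15 0 0 0 1;0 0 -10 0 0 0 1;0 0 0 0 0 0 1;0 0 0 0 0 0 1'
python3 - <<'E'
from h import *
for c in('side','top'):
    d=camera(c);print(c,[(x,place_of(c,x)[:1]) for x in('burr','grip','splines')])
    u,v=(290,170) if c=='side' else (202,250)
    f=d['frame'][v-60:v+60,u-60:u+60];cv2.imwrite(f'pics/g_{c}.png',cv2.resize(f,(390,390))[:,:,::-1])
cv2.imwrite('pics/g.png',np.hstack([cv2.imread('pics/g_side.png'),cv2.imread('pics/g_top.png')]))
E
```

```text
time_s: 6.38
tcp_pos: [0.4928, 0.1929, 0.1957]
ee_rot: [-180.0, -0.0, -10.4]
force: [0.6, 0.4, -1.8]
width: 0.015
grip_force: 58.6
side [('burr', [{'point': [0.4935, 0.1934, 0.1736], 'p': 0.69}]), ('grip', [{'point': [0.4935, 0.1944, 0.199], 'p': 0.89}]), ('splines', [])]
top [('burr', [{'point': [0.4885, 0.195, 0.1739], 'p': 0.6}]), ('grip', [{'point': [0.4926, 0.1959, 0.1979], 'p': 0.75}]), ('splines', [{'point': [0.6625, 0.127, -0.0012], 'p': 0.66}])]
```

View pics/g.png

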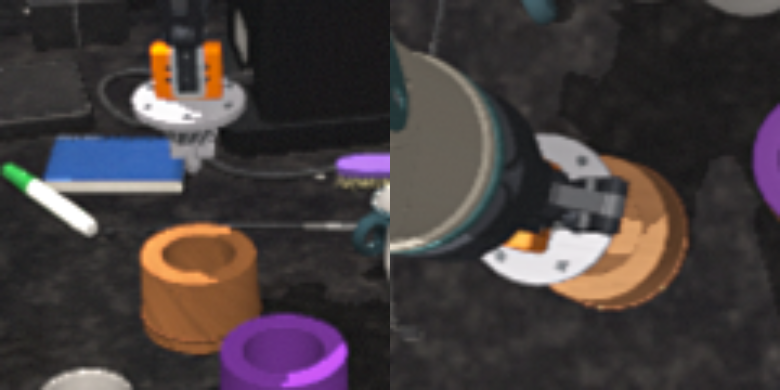

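Side crop: the carrier hangs upright in the fingers at (190,105), and the stand at (200,285) is empty. Moving to above the grinder.

```bash
python3 -m inch '1.1 10 0 0 0 0 1;2.1 20 0 0 0 0 1;3.2 30 0 0 0 0 1;4.3 40 0 0 0 0 1;4.3 40 0 0 0 0 1;4.3 40 0 0 0 0 1;4.3 40 0 0 0 0 1;4.3 40 0 0 0 0 1;4.3 40 0 0 0 0 1;3.7 35 0 0 0 0 1;2.3 22 0 0 0 0 1;1.4 12.6 0 0 0 0 1'
python3 -m inch '0 0 0 0 0 -6 1;0 0 0 0 0 -6 1;0 0 0 0 0 0 1;0 0 0 0 0 0 1'
python3 - <<'E'
from h import *
print(read_state()['tcp_pos'])
for c in('side','top'):
    d=camera(c);print(c,[(x,[np.round(r['point'],4) for r in place_of(c,x)[:1]]) for x in('burr','grip','splines','well_rim','grinder_base')])
    full=np.full((480,640,3),np.nan);full[d['range_z']>0]=world(d,np.ones((480,640),bool))
    near=np.hypot(full[...,0]-.465,full[...,1]+.178)<.075
    for n,z,t in(('flange',.1795,.006),('rim',.09,.006)):
        p=full[near&(abs(full[...,2]-z)<t)];print(n,len(p),cv2.minEnclosingCircle((p[:,:2]*1000).astype(np.float32)) if len(p) else 0)
    u,v=(307,270) if c=='side' else (405,260)
    cv2.imwrite(f'pics/p_{c}.png',cv2.resize(d['frame'][v-65:v+65,u-65:u+65],(390,390))[:,:,::-1])
cv2.imwrite('pics/p.png',np.hstack([cv2.imread('pics/p_side.png'),cv2.imread('pics/p_top.png')]))
E
```

```text
time_s: 7.78
tcp_pos: [0.4634, -0.1829, 0.1954]
ee_rot: [179.9, -0.0, -10.8]
force: [0.6, 0.9, -1.6]
width: 0.015
grip_force: 58.7
time_s: 8.12
tcp_pos: [0.4644, -0.1784, 0.1953]
ee_rot: [-180.0, 0.0, 1.4]
force: [-0.0, -0.6, -0.8]
width: 0.015
grip_force: 58.7
[ 0.46442457 -0.17835879  0.19525467]
side [('burr', [array([ 0.4659, -0.176 ,  0.1741])]), ('grip', [array([ 0.4644, -0.178 ,  0.1997])]), ('splines', [array([ 0.4643, -0.1812,  0.1356])]), ('well_rim', [array([ 0.4635, -0.1813,  0.0872])]), ('grinder_base', [array([ 0.4636, -0.1805, -0.0021])])]
flange 886 ((464.6499328613281, -180.95545959472656), 38.10307312011719)
rim 1737 ((465.74114990234375, -179.84458923339844), 54.89150619506836)
top [('burr', [array([ 0.4617, -0.1731,  0.1741])]), ('grip', [array([ 0.4636, -0.1773,  0.2016])]), ('splines', []), ('well_rim', [array([ 0.4678, -0.1765,  0.0903])]), ('grinder_base', [array([ 0.4593, -0.175 , -0.0015])])]
flange 372 ((464.0995178222656, -176.60232543945312), 37.66318893432617)
rim 924 ((464.77435302734375, -177.4902801513672), 53.9053840637207)
```

View pics/p.png

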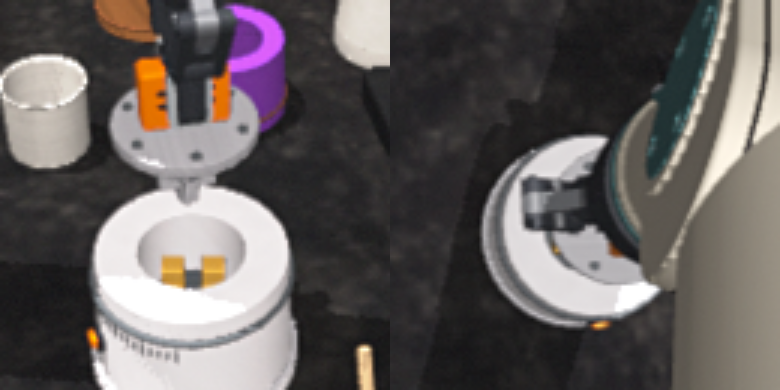

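Side crop: the stem tip at (190,195) is right above the well at (192,250). Flange and rim are coaxial to within about 1 mm, so I add +0.9 mm in x and go down.

```bash
python3 -m inch '0.9 0 8 0 0 0 1;0 0 12 0 0 0 1;0 0 12 0 0 0 1;0 0 10 0 0 0 1;0 0 7 0 0 0 1;0 0 5 0 0 0 1;0 0 3 0 0 0 1;0 0 0 0 0 0 1;0 0 0 0 0 0 1'
python3 -m inch '0 0 2 0 0 0 1;0 0 2 0 0 0 1;0 0 2 0 0 0 1;0 0 0 0 0 0 1'
```

```text
time_s: 9.47
tcp_pos: [0.4661, -0.1779, 0.1384]
ee_rot: [180.0, -0.0, 1.6]
force: [-0.2, -0.1, -0.9]
width: 0.0151
grip_force: 58.7
time_s: 9.8
tcp_pos: [0.4658, -0.1777, 0.1321]
ee_rot: [-180.0, 0.0, 1.6]
force: [-0.6, -0.4, -1.6]
width: 0.0151
grip_force: 58.7
```

```bash
python3 -m inch '0 0 2 0 0 0 1;0 0 2 0 0 0 1;0 0 1.5 0 0 0 1;0 0 1.5 0 0 0 1;0 0 0 0 0 0 1'
python3 -m inch '0 0 1 0 0 0 1;0 0 1 0 0 0 1;0 0 0 0 0 0 1'
```

```text
time_s: 10.22
tcp_pos: [0.4658, -0.1778, 0.1251]
ee_rot: [-180.0, 0.0, 1.6]
force: [-0.4, -0.3, -1.3]
width: 0.0153
grip_force: 58.9
time_s: 10.47
tcp_pos: [0.4661, -0.1779, 0.1246]
ee_rot: [180.0, -0.0, 1.6]
force: [-2.9, 1.5, 12.0]
width: 0.0151
grip_force: 61.1
```

The splines are resting on the drive at about 12 N, 14 mm above the rim. Turning toward the slots.

```bash
python3 -m inch '0 0 0 0 0 2 1;0 0 0 0 0 2 1;0 0 0 0 0 2 1;0 0 0 0 0 0 1'
python3 -m inch '0 0 0 0 0 2 1;0 0 0 0 0 2 1;0 0 0 0 0 0 1'
python3 -m inch '0 0 0 0 0 1.5 1;0 0 0 0 0 1.5 1;0 0 0 0 0 0 1;0 0 0 0 0 0 1'; python3 -c "
from h import *;print(read_state()['wrist_torque'])"
```

```text
time_s: 10.8
tcp_pos: [0.4669, -0.178, 0.1244]
ee_rot: [180.0, -0.1, -4.5]
force: [-0.6, 1.2, 7.7]
width: 0.0154
grip_force: 60.0
time_s: 11.05
tcp_pos: [0.4671, -0.1781, 0.1243]
ee_rot: [180.0, -0.2, -8.5]
force: [0.1, -0.7, 6.5]
width: 0.0153
grip_force: 59.8
time_s: 11.38
tcp_pos: [0.4656, -0.1777, 0.1231]
ee_rot: [-180.0, 0.0, -11.4]
force: [-0.5, -0.2, -0.6]
width: 0.0148
grip_force: 58.7
[-0.06073294  0.0424648  -0.00153965]
```

The force dropped to zero, so the splines have meshed at yaw -11.4°. Lowering gently.

```bash
python3 -m inch '0 0 1.5 0 0 0 1;0 0 1.5 0 0 0 1;0 0 0 0 0 0 1'
python3 -m inch '0 0 1.5 0 0 0 1;0 0 1.5 0 0 0 1;0 0 1.5 0 0 0 1;0 0 0 0 0 0 1'
```

```text
time_s: 11.63
tcp_pos: [0.4656, -0.1777, 0.1198]
ee_rot: [-180.0, 0.1, -11.4]
force: [-0.8, -0.2, -1.7]
width: 0.0151
grip_force: 58.7
time_s: 11.97
tcp_pos: [0.466, -0.1778, 0.1159]
ee_rot: [-180.0, -0.0, -11.4]
force: [-0.2, -0.5, 4.8]
width: 0.0149
grip_force: 59.6
```

Meshed and on the spring. Pushing home with a firmer grip.

```bash
python3 -m inch '0 0 1 0 0 0 1;0 0 1 0 0 0 1;0 0 1 0 0 0 1;0 0 1 0 0 0 1;0 0 0 0 0 0 1' 90
python3 -m inch '0 0 1 0 0 0 1;0 0 1 0 0 0 1;0 0 0 0 0 0 1'
python3 -m inch '0 0 0.7 0 0 0 1;0 0 0.7 0 0 0 1;0 0 0 0 0 0 1'
```

```text
time_s: 12.38
tcp_pos: [0.4661, -0.1779, 0.1122]
ee_rot: [180.0, -0.0, -11.4]
force: [-0.7, 0.4, 7.0]
width: 0.0144
grip_force: 88.9
time_s: 12.63
tcp_pos: [0.4661, -0.1779, 0.1107]
ee_rot: [-180.0, -0.0, -11.4]
force: [-2.4, 0.8, 10.0]
width: 0.0146
grip_force: 89.8
time_s: 12.88
tcp_pos: [0.466, -0.1779, 0.1106]
ee_rot: [-180.0, -0.1, -11.4]
force: [-4.6, 1.8, 24.7]
width: 0.0149
grip_force: 92.1
```

```bash
python3 -m inch '0 0 0 0 0 0 1;0 0 0 0 0 0 1;0 0 0 0 0 0 1;0 0 0 0 0 0 1'
python3 - <<'E'
from h import *
d=camera('side');print([(x,[np.round(r['point'],4) for r in place_of('side',x)[:1]]) for x in('burr','grip','well_rim','cup','the_tamper','blue_cup','jug')])
full=np.full((480,640,3),np.nan);full[d['range_z']>0]=world(d,np.ones((480,640),bool))
r=np.hypot(full[...,0]-.465,full[...,1]+.18)
for a,b in((.025,.036),(.041,.048)):
    p=full[(r>a)&(r<b)&(full[...,2]>.08)&(full[...,2]<.11)];print(len(p),np.median(p[:,2]),np.polyfit(p[:,0],p[:,2],1)[0])
cv2.imwrite('pics/home.png',cv2.resize(d['frame'][210:360,220:400],None,fx=4,fy=4)[:,:,::-1])
E
```

```text
time_s: 13.22
tcp_pos: [0.466, -0.1779, 0.1105]
ee_rot: [-180.0, -0.1, -11.4]
force: [-4.9, 2.2, 23.7]
width: 0.0148
grip_force: 92.1
[('burr', [array([ 0.4662, -0.1737,  0.0908])]), ('grip', [array([ 0.466 , -0.18  ,  0.1139])]), ('well_rim', []), ('cup', [array([0.3983, 0.0359, 0.0016])]), ('the_tamper', [array([ 0.3895, -0.3097,  0.0011])]), ('blue_cup', [array([0.6583, 0.2495, 0.0017])]), ('jug', [array([0.662 , 0.1285, 0.0015])])]
462 0.09644721488528654 0.019093466359290427
390 0.08903000531303706 7.09788706728233e-05
```

View pics/home.png

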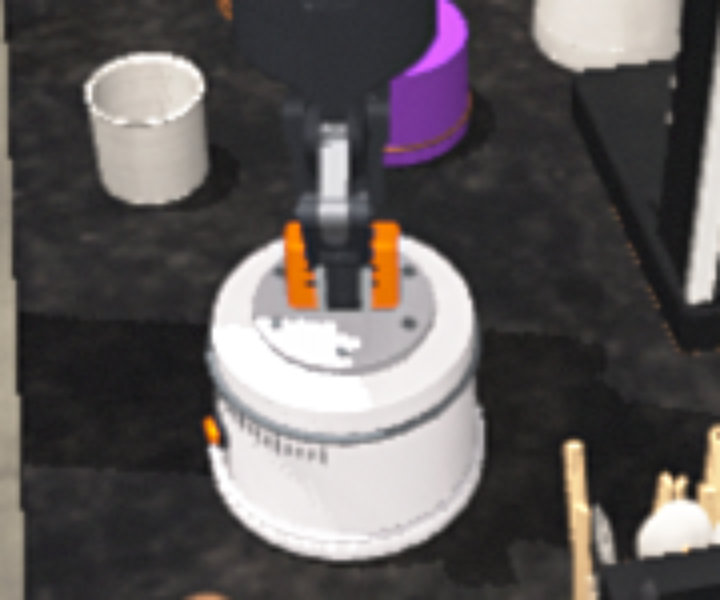

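The flange at (342,305) sits flush on the rim: its top is about 7.5–8 mm above it and level. The push is steady at 24 N and the bystanders are where they were.

```bash
python3 -c "
from workcell import *;print(hand_in())"
```

```text
the job is handed in; nothing more can be done
None
```

The job is handed in: the burr carrier meshed with the drive and was pushed home with its flange flush on the rim, still gripped and held down at about 24 N, with the four bystanders where they stood (13.2 s used).

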